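# Line up the odour sample jars by size

## Task

Get the amber sample jars ready for the smelling session: stand them on the four grey discs of the plywood strip in order of size, the smallest on the disc nearest the white odour box and the largest on the disc farthest from it. Each jar should stand upright, centred on its disc, and no jar may be tipped over on the way.

Things in the scene. Friction and masses are not known exactly. Their poses are not given: they have to be found in the camera images.
- jar_1: The smallest of four closed, rigid amber glass sample jars with flat white screw caps: a plain upright cylinder 32 mm in diameter and 45 mm tall over the cap; the cap is the top 14 mm, 30 mm in diameter; straight glass side up to 27 mm. About 50 g. Loose, standing upright on the bench. Origin: centre of its underside; z up; round, so yaw means nothing.
- jar_2: The second smallest of four closed, rigid amber glass sample jars with flat white screw caps: a plain upright cylinder 40 mm in diameter and 62 mm tall over the cap; the cap is the top 14 mm, 38 mm in diameter; straight glass side up to 44 mm. About 90 g. Loose, standing upright on the bench. Origin: centre of its underside; z up; round, so yaw means nothing.
- jar_3: The second largest of four closed, rigid amber glass sample jars with flat white screw caps: a plain upright cylinder 47 mm in diameter and 80 mm tall over the cap; the cap is the top 14 mm, 45 mm in diameter; straight glass side up to 62 mm. About 150 g. Loose, standing upright on the bench. Origin: centre of its underside; z up; round, so yaw means nothing.
- jar_4: The largest of four closed, rigid amber glass sample jars with flat white screw caps: a plain upright cylinder 54 mm in diameter and 98 mm tall over the cap; the cap is the top 14 mm, 52 mm in diameter; straight glass side up to 80 mm. About 240 g. Loose, standing upright on the bench. Origin: centre of its underside; z up; round, so yaw means nothing.
- strip: The flat plywood presentation strip fixed to the bench, 90 mm wide (its x), 350 mm long (its y), 12 mm thick. Origin: centre of its underside on the bench; z up; its y axis runs along the strip. The four discs lie on it in one row on its centre line (x = 0), at y = -127.5, -42.5, 42.5 and 127.5 mm in its frame (85 mm apart).
- disc_a: One of four identical thin grey discs fixed on the strip, 70 mm in diameter, 3 mm thick; its top is 15 mm above the bench. Origin: centre of its underside (12 mm above the bench). The letter does not tell its place in the row: that changes from start to start.
- disc_b: One of four identical thin grey discs fixed on the strip, 70 mm in diameter, 3 mm thick; its top is 15 mm above the bench. Origin: centre of its underside (12 mm above the bench). The letter does not tell its place in the row: that changes from start to start.
- disc_c: One of four identical thin grey discs fixed on the strip, 70 mm in diameter, 3 mm thick; its top is 15 mm above the bench. Origin: centre of its underside (12 mm above the bench). The letter does not tell its place in the row: that changes from start to start.
- disc_d: One of four identical thin grey discs fixed on the strip, 70 mm in diameter, 3 mm thick; its top is 15 mm above the bench. Origin: centre of its underside (12 mm above the bench). The letter does not tell its place in the row: that changes from start to start.
- odour_box: The white odour box, 140 x 140 mm and 130 mm tall, with a black sniffing funnel 84 mm wide and 46 mm tall standing on top (176 mm in all). Fixed on the bench beyond one end of the strip (left or right changes; a lower grey hot plate, 150 x 140 mm and 74 mm tall, stands beyond the other end). Origin: centre of its underside.
Things that resemble listed ones, but are neither listed nor needed, are in the scene too. Several things have the shape of the odour_box; the one meant has the colours described above. What is shaped like the jar_3 but blue is not meant.

How it is judged:
By the outcome, as a careful person would: the job done as asked, in the order asked, and still so for the second after the job is handed in, with the robot touching nothing.
It also fails if it takes over 96 s, if anything falls off the work surface, if the arm or the gripper's body presses on something with over 40 N, if the wrist force passes 120 N, or if a joint passes its speed limit or range.

## Robot

A 6-joint arm with a two-finger parallel gripper is mounted at the origin on the work surface. World frame = base frame: x ahead of the robot, y to its left, z up, the work surface at z = 0. Lengths are in m, angles in rad, forces in N, time in s.
With the tool pointing down it reaches from about 0.35 to 0.925 m from the base axis. Payload 6.4 kg.
Tool frame: the origin (TCP) lies midway between the tips of the shut fingers; the grasp point (between the pads) lies behind it (r.grip_point_offset is the z of the grasp point in the tool frame, in m); z points along the fingers, y is the line along which they close (so a half turn about z gives the same grasp; the last joint's range is limited). The gripper opens to 94 mm and grips with 3 to 60 N. Pads are 16 mm wide; open, the fingers measure 119 mm over their backs; the gripper's body (75 mm by 177 mm) begins 78 mm behind the grasp point.
Start: joints at [1.163, 0.245, 1.558, -0, 1.339, -0.174], TCP at [0.151, 0.632, 0.205] pointing down, gripper open.
Joint ranges: [-3.13, 3.13], [-1.02, 2.26], [0.13, 2.54], [-0.95, 4.09], [0.21, 2.88], [-2.74, 2.74]. Speed limits (rad/s): [2.57, 2.57, 3.14, 3.14, 3.14, 3.14].

## Interface

Orientations are given as a unit quaternion [x, y, z, w].
In Python, from bench import r gives the robot as it stands. The module is installed in compiled form; this text tells all that it offers.
- The arm moves only by the tool play_rows, never from a script. Its argument "rows" is a list of rows, each an object with "xyz": the shift along the tool's x, y, z in units of 30 mm (1.0 is 30 mm), a list of three; "rot": the turn, a rotation vector about the tool's x, y, z in units of 6 degrees (1.0 is 6 degrees), a list of three; "hand": the opening, from 0 (shut) to 1 (fully open). In form: [{"xyz": [tx, ty, tz], "rot": [ax, ay, az], "hand": hand}, ...]. A call has 1 to 12 rows; each row shifts and turns the commanded pose from where the row before left it, along the tool's axes as they then stand; what a row does not reach is not made up. A row lasts 1/12 s, in which the tool goes at most 41.7 mm and 7.16 degrees, less where a joint would pass 70% of its speed; a pose out of reach is approached as far as the arm can. A call is refused whole if a number of a shift passes 1 or a number of a turn 1, either way. A call with a gripper value outside its range is refused whole. The fingers move at their own pace and stop on an object; "force" is the grip in N (left out, the last holds). Time passes only in rows, so rows that do not move let the fingers close. It gives the time, the measured TCP pose, the force, the opening and the grip force at its end, in the units of the state.
- r.get_state(): the state, without advancing time (a new reading comes with each control period).
- r.grab_frame(name): name is "side" or "top" or "wrist"; returns the picture (420x560x3 uint8, red, green, blue); there is no depth.
- r.camera_info(name): a dict with "fx", "fy", "cx", "cy" (pixels), "R" (3x3) and "t" (3): a world point X has camera coordinates R X + t. Camera axes: x right, y down, z forward; pixel columns grow to the right and rows downward; lengths in m; the calibration is good to about 2 mm. A picture is of the moment at which its call begins: read the wrist's pose just before it. camera_info takes no time and is no camera call; for the wrist camera it gives the pose at the moment of the call.
- r.sign_off(): hands the job in; it is judged then, once.
The state is a dict: "clock": time; "joints": joint angles; "qvel": joint speeds; "effort": joint torques, N m; "eef_pos": TCP position; "tcp_rot": TCP orientation; "force": force on the tool from outside, world axes, zero at the start; "wrist_torque": the same for the moment, N m; "width": finger opening in m; "grasp_force": force on a finger pad.
Only numpy, scipy, OpenCV 4.12 (cv2) and the standard library are available. Lean on these libraries where they do the work, as an engineer would, in place of code of your own. Each camera call takes 0.05 s, during which the arm holds its last target. There are 200 camera calls.

## Working session

There is one attempt and no reset: what is moved stays moved. The work goes in short steps, Python scripts to look and compute and a tool call to move; the robot and the scene stay as the last step left them, time stands still between calls to the robot, and variables do not carry over. Pictures are saved under pics/ and viewed, at most 14 in all, crops included, and the job is handed in when it is done.

Besides the shell and the picture viewer there is one more tool, called as a command line: name --argument value ..., lists and objects as JSON in quotes. play_rows: Moves the arm, as the interface text tells. Its arguments: {"type":"object","properties":{"rows":{"type":"array","items":{"type":"object","properties":{"xyz":{"type":"array","items":{"type":"number"}},"rot":{"type":"array","items":{"type":"number"}},"hand":{"type":"number"}}}},"force":{"type":"number"}},"required":["rows"]}

```bash
mkdir -p pics; python3 - <<'E'
from bench import r
import cv2,numpy as np
s=r.get_state();print({k:np.round(v,3).tolist() for k,v in s.items()},r.grip_point_offset)
for n in("side","top"):
    im=r.grab_frame(n);cv2.imwrite(f"pics/{n}0.png",im[:,:,::-1])
    c=r.camera_info(n);print(n,c)
E
```

```text
{'clock': 0.0, 'joints': [1.163, 0.246, 1.559, 0.0, 1.339, -0.174], 'qvel': [-0.001, -0.001, -0.001, 0.001, -0.003, -0.0], 'effort': [-0.0, -41.584, -31.46, 0.068, 0.033, -0.0], 'eef_pos': [0.15, 0.632, 0.204], 'tcp_rot': [0.117, 0.993, -0.001, -0.0], 'force': [-0.098, -0.494, -0.317], 'wrist_torque': [0.024, -0.011, -0.007], 'grasp_force': 0.0, 'width': 0.094} -0.0188
side {'fx': 532.9744005466592, 'fy': 532.9744005466592, 'cx': 274.4390717043127, 'cy': 211.3424368312495, 'R': array([[ 0.69324051, -0.72068601,  0.00540904],
       [-0.54037028, -0.52472847, -0.65776895],
       [ 0.47688316,  0.4530692 , -0.75320034]]), 't': array([-0.34273905,  0.29455989,  1.14157413])}
top {'fx': 397.7750680215712, 'fy': 397.7750680215712, 'cx': 279.733545563958, 'cy': 218.69510914941807, 'R': array([[ 0.16397264, -0.98644212,  0.00670275],
       [-0.96478195, -0.16178153, -0.20741874],
       [ 0.20569096,  0.0275443 , -0.97822929]]), 't': array([-0.07132664,  0.48729866,  0.79329071])}
```

View pics/top0.png

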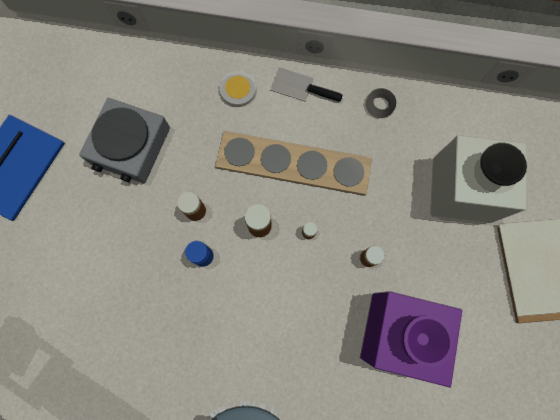

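View pics/side0.png

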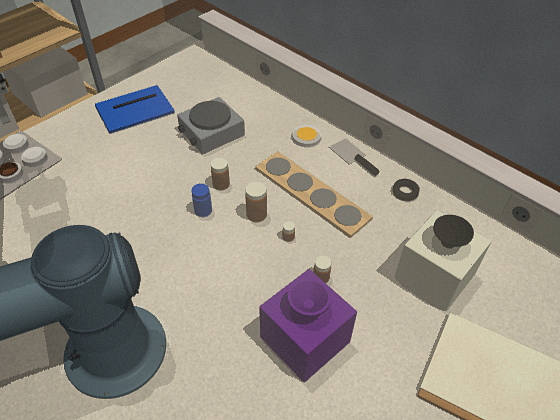

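Top view: amber jars with white caps at px (190,205), (258,220), (310,230), (373,257). The blue one at (200,253) is the decoy. There are two box shapes: the white box with black funnel at (480,180), and a purple one at (412,340), which has the wrong colour. The hot plate is at (125,140), so the disc nearest the box is the one at (348,171). Next I'll confirm in a crop and sample colours.

```bash
cat > h.py <<'E'
import numpy as np,cv2
def ray(c,u,v):
    d=c["R"].T@np.array([(u-c["cx"])/c["fx"],(v-c["cy"])/c["fy"],1]);return -c["R"].T@c["t"],d/np.linalg.norm(d)
def plane(c,u,v,z):
    o,d=ray(c,u,v);return o+d*(z-o[2])/d[2]
def tri(rays):
    A=sum(np.eye(3)-np.outer(d,d) for o,d in rays);b=sum((np.eye(3)-np.outer(d,d))@o for o,d in rays)
    return np.linalg.solve(A,b)
def proj(c,X):
    p=c["R"]@X+c["t"];return np.array([c["fx"]*p[0]/p[2]+c["cx"],c["fy"]*p[1]/p[2]+c["cy"]])
E
python3 - <<'E'
import cv2,numpy as np
t=cv2.imread("pics/top0.png");s=cv2.imread("pics/side0.png")
cv2.imwrite("pics/c0.png",np.vstack([cv2.resize(t[110:300,160:535],None,fx=2,fy=2,interpolation=3)[:, :750],cv2.resize(s[145:295,150:400],(750,450)[:1]+(220,),interpolation=3)][:1]))
cv2.imwrite("pics/c1.png",cv2.resize(s[140:300,180:400],None,fx=3.5,fy=3.5,interpolation=3))
for n,im,P in(("t",t,[(188,204),(258,215),(310,229),(375,254),(240,152),(348,171),(230,230),(340,240),(230,170),(196,212),(260,231)]),("s",s,[(219,164),(256,190),(288,227),(323,262),(279,167),(240,230),(300,250),(220,180),(256,210),(288,236),(323,274)])):
    h=cv2.cvtColor(im,cv2.COLOR_BGR2HSV)
    for p in P: print(n,p,im[p[1],p[0]][::-1],h[p[1],p[0]])
E
```

```text
t (188, 204) [170 174 161] [ 39  19 174]
t (258, 215) [170 176 163] [ 44  19 176]
t (310, 229) [171 178 167] [ 49  16 178]
t (375, 254) [171 178 171] [ 60  10 178]
t (240, 152) [ 99 101  97] [ 45  10 101]
t (348, 171) [105 106 103] [ 40   7 106]
t (230, 230) [160 157 146] [ 24  22 160]
t (340, 240) [163 160 149] [ 24  22 163]
t (230, 170) [75 67 54] [19 71 75]
t (196, 212) [65 43 21] [ 15 173  65]
t (260, 231) [49 31 15] [ 14 177  49]
s (219, 164) [207 203 177] [ 26  37 207]
s (256, 190) [208 204 176] [ 26  39 208]
s (288, 227) [208 203 178] [ 25  37 208]
s (323, 262) [205 201 173] [ 26  40 205]
s (279, 167) [121 121 110] [ 30  23 121]
s (240, 230) [195 186 167] [ 20  37 195]
s (300, 250) [200 190 171] [ 20  37 200]
s (220, 180) [89 73 58] [15 89 89]
s (256, 210) [84 69 52] [16 97 84]
s (288, 236) [93 76 62] [14 85 93]
s (323, 274) [88 71 61] [11 78 88]
```

View pics/c0.png

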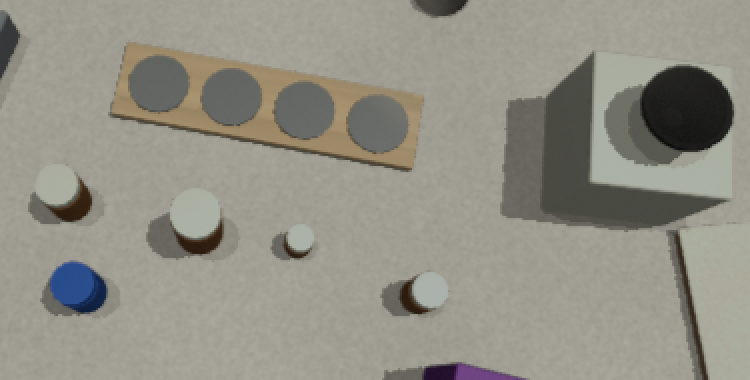

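View pics/c1.png

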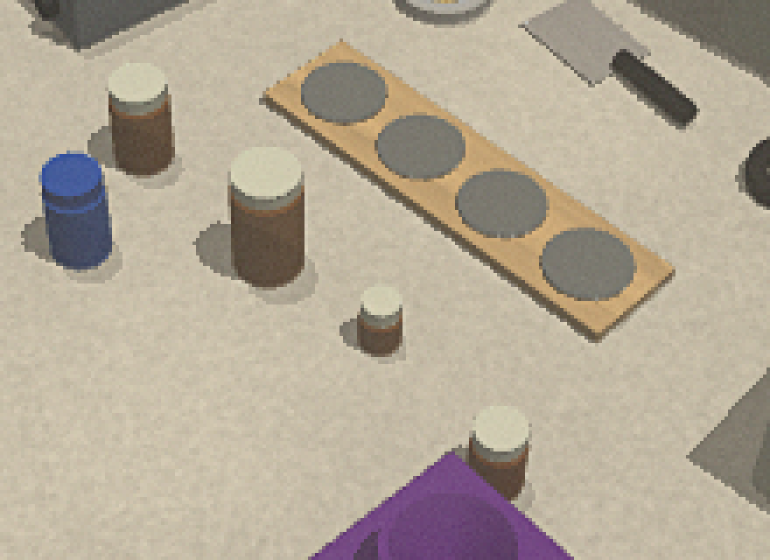

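The crops confirm it: four amber jars, white box on the right with its black funnel, blue and purple decoys. Next I segment the cap tops and discs in both views and triangulate.

```bash
cat > m.py <<'E'
from bench import r
import cv2,numpy as np
from h import *
I={n:cv2.imread(f"pics/{n}0.png") for n in("top","side")};C={n:r.camera_info(n) for n in I}
def blob(m,p):
    n,l,st,ce=cv2.connectedComponentsWithStats(m.astype(np.uint8))
    ys,xs=np.nonzero(l);k=np.argmin((xs-p[0])**2+(ys-p[1])**2);i=l[ys[k],xs[k]]
    cnt=max(cv2.findContours((l==i).astype(np.uint8),0,1)[0],key=cv2.contourArea)
    e=cv2.fitEllipse(cv2.convexHull(cnt));return np.array(e[0]),e[1],st[i,4]
def mask(n,kind):
    b=cv2.GaussianBlur(I[n],(3,3),0.7).astype(int);B,G,R=b[...,0],b[...,1],b[...,2]
    if kind=="cap": return (G-R>=1)&(G>150) if n=="top" else (R-G<=6)&(R>188)
    return (R-B<22)&(R>75)&(R<140)
def both(name,kind,pt,ps):
    a=blob(mask("top",kind),pt);b=blob(mask("side",kind),ps)
    X=tri([ray(C["top"],*a[0]),ray(C["side"],*b[0])])
    res=[np.round(proj(C[n],X)-q[0],1) for n,q in(("top",a),("side",b))]
    o=-C["top"]["R"].T@C["top"]["t"];D=max(a[1])/C["top"]["fx"]*(C["top"]["R"]@X+C["top"]["t"])[2]
    print(name,"X",np.round(X*1000,1),"dia",round(D*1000,1),"px",np.round(a[0],1),np.round(a[1],1),a[2],np.round(b[0],1),np.round(b[1],1),b[2],"res",*res)
    return X,a,b
for n,t,s,z in(("j1",(310,229),(288,226),.045),("j2",(375,254),(323,262),.062),("j3",(188,204),(219,163),.08),("j4",(258,215),(256,188),.098)):
    X,a,b=both(n,"cap",t,s);print("  known z:",np.round(plane(C["top"],*a[0],z)*1000,1),np.round(plane(C["side"],*b[0],z)*1000,1))
for n,t,s in(("d1",(348,171),(347,215)),("d2",(312,165),(323,198)),("d3",(276,158),(300,182)),("d4",(240,152),(279,167))):
    X,a,b=both(n,"disc",t,s);print("  known z:",np.round(plane(C["top"],*a[0],.015)*1000,1),np.round(plane(C["side"],*b[0],.015)*1000,1))
E
python3 m.py
```

```text
j1 X [484.6 -56.9  44.3] dia 29.1 px [310.1 227.9] [12.6 13.6] 143 [288.4 224.9] [ 8.3 11.2] 78 res [-0.1  0.1] [ 0.1 -0. ]
  known z: [484.6 -57.   45. ] [484.  -57.3  45. ]
j2 X [ 448.4 -196.9   61.9] dia 37.4 px [375.4 254.4] [17.1 18.1] 253 [322.5 261.6] [11.6 15.4] 148 res [-0.1  0.1] [ 0.1 -0. ]
  known z: [ 448.6 -197.1   62. ] [ 448.  -196.8   62. ]
j3 X [491.2 202.4  78.5] dia 42.9 px [187.7 201.7] [19.6 20.8] 328 [218.8 162.6] [11.  16.2] 143 res [ 0.2 -0.2] [-0.2  0. ]
  known z: [490.4 202.3  80. ] [490.6 200.8  80. ]
j4 X [481.4  54.3  95.8] dia 50.6 px [257.2 215.8] [24.2 25.1] 487 [255.3 188.4] [13.9 19.9] 224 res [-0.  0.] [ 0. -0.]
  known z: [481.  54.  98.] [480.   52.7  98. ]
d1 X [ 635.6 -125.9   11.6] dia 68.4 px [348.5 171.4] [28.2 29.9] 674 [347.4 215. ] [19.2 25.8] 398 res [-0.  0.] [ 0. -0.]
  known z: [ 634.4 -125.5   15. ] [ 633.  -127.5   15. ]
d2 X [637.9 -40.8  11.2] dia 67.8 px [311.8 164.8] [28.3 29.6] 668 [322.9 197.8] [18.3 24.7] 363 res [ 0.  -0.1] [-0.1  0. ]
  known z: [636.3 -40.6  15. ] [635.2 -42.9  15. ]
d3 X [639.8  44.3  11.3] dia 67.5 px [275.3 158.1] [28.3 29.4] 662 [299.7 181.4] [17.2 24. ] 331 res [ 0. -0.] [-0.1  0. ]
  known z: [638.2  44.1  15. ] [637.1  41.9  15. ]
d4 X [642.1 129.7  10.6] dia 67.8 px [239.  151.5] [27.8 29.4] 654 [277.8 166. ] [16.4 23.4] 313 res [ 0.1 -0.1] [-0.1  0. ]
  known z: [640.1 129.1  15. ] [639.2 126.4  15. ]
```

play_rows --rows '[{"xyz": [0, 0, 0], "rot": [0, 0, 1], "hand": 1}, {"xyz": [0, 0, 0], "rot": [0, 0, 1], "hand": 1}, {"xyz": [0, 0, 0], "rot": [0, 0, 1], "hand": 1}, {"xyz": [0, 0, 0], "rot": [0, 0, 1], "hand": 1}, {"xyz": [0, 0, 0], "rot": [0, 0, 1], "hand": 1}, {"xyz": [0, 0, 0], "rot": [0, 0, 1], "hand": 1}, {"xyz": [0, 0, 0], "rot": [0, 0, 1], "hand": 1}, {"xyz": [0, 0, 0], "rot": [0, 0, 1], "hand": 1}, {"xyz": [0, 0, 0], "rot": [0, 0, 1], "hand": 1}, {"xyz": [0, 0, 0], "rot": [0, 0, 1], "hand": 1}, {"xyz": [0, 0, 0], "rot": [0, 0, 1], "hand": 1}, {"xyz": [0, 0, 0], "rot": [0, 0, 1], "hand": 1}]'

```text
clock: 1.1
eef_pos: [0.1504, 0.632, 0.2048]
tcp_rot: [0.68, 0.733, -0.001, 0.0]
force: [0.0, 0.0, 0.5]
width: 0.0941
grasp_force: 0.0
```

play_rows --rows '[{"xyz": [0, 0, 0], "rot": [0, 0, 0.77], "hand": 1}, {"xyz": [0, 0, 0], "rot": [0, 0, 0], "hand": 1}, {"xyz": [0, 0, 0], "rot": [0, 0, 0], "hand": 1}]'

```text
clock: 1.35
eef_pos: [0.1505, 0.6321, 0.205]
tcp_rot: [0.706, 0.708, -0.0, 0.0]
force: [0.1, -0.1, 0.3]
width: 0.0941
grasp_force: 0.0
```

```bash
python3 - <<'E'
from bench import r
from h import *
from scipy.spatial.transform import Rotation as Ro
s=r.get_state();print(s["clock"],np.round(s["eef_pos"],4),np.round(Ro.from_quat(s["tcp_rot"]).as_matrix(),4).tolist(),s["width"])
c=r.camera_info("top")
t=cv2.imread("pics/top0.png");h=cv2.cvtColor(t,cv2.COLOR_BGR2HSV)
for nm,m in(("purple",(h[...,0]>130)&(h[...,0]<165)&(h[...,1]>90)),("blue",(h[...,0]>105)&(h[...,0]<125)&(h[...,1]>120))):
    for q in cv2.findContours(m.astype(np.uint8),0,2)[0]:
        if cv2.contourArea(q)<200:continue
        p=cv2.approxPolyDP(q,4,True)[:,0]
        for z in(.13,0): print(nm,z,[(tuple(map(int,u)),np.round(plane(c,*u,z)[:2]*1000).tolist()) for u in p][:8])
E
```

```text
1.35 [0.1505 0.6321 0.205 ] [[-0.0018, 1.0, -0.0003], [1.0, 0.0018, -0.0008], [-0.0008, -0.0003, -1.0]] 0.09413095197826482
purple 0.13 [((373, 294), [364.0, -186.0]), ((361, 358), [248.0, -178.0]), ((376, 368), [236.0, -206.0]), ((450, 386), [227.0, -339.0]), ((461, 310), [362.0, -349.0]), ((391, 292), [373.0, -218.0])]
purple 0 [((373, 294), [372.0, -216.0]), ((361, 358), [236.0, -206.0]), ((376, 368), [221.0, -240.0]), ((450, 386), [211.0, -396.0]), ((461, 310), [369.0, -407.0]), ((391, 292), [382.0, -254.0])]
blue 0.13 [((187, 246), [395.0, 172.0]), ((185, 254), [379.0, 172.0]), ((192, 262), [367.0, 156.0]), ((210, 262), [372.0, 123.0]), ((212, 252), [391.0, 123.0]), ((203, 243), [405.0, 143.0])]
blue 0 [((187, 246), [408.0, 204.0]), ((185, 254), [390.0, 205.0]), ((192, 262), [375.0, 186.0]), ((210, 262), [382.0, 147.0]), ((212, 252), [404.0, 147.0]), ((203, 243), [420.0, 171.0])]
blue 0.13 [((9, 115), [597.0, 583.0]), ((0, 127), [569.0, 593.0]), ((0, 158), [505.0, 573.0]), ((22, 133), [564.0, 546.0]), ((0, 164), [493.0, 569.0]), ((0, 214), [396.0, 538.0]), ((12, 220), [389.0, 512.0]), ((63, 143), [557.0, 459.0])]
blue 0 [((9, 115), [645.0, 687.0]), ((0, 127), [612.0, 698.0]), ((0, 158), [538.0, 675.0]), ((22, 133), [606.0, 643.0]), ((0, 164), [524.0, 670.0]), ((0, 214), [410.0, 634.0]), ((12, 220), [401.0, 603.0]), ((63, 143), [598.0, 541.0])]
```

play_rows --rows '[{"xyz": [-0.965, 0.55, 0], "rot": [0, 0, 0], "hand": 1}, {"xyz": [-0.965, 0.55, 0], "rot": [0, 0, 0], "hand": 1}, {"xyz": [-0.965, 0.55, 0], "rot": [0, 0, 0], "hand": 1}, {"xyz": [-0.965, 0.55, 0], "rot": [0, 0, 0], "hand": 1}, {"xyz": [-0.965, 0.55, 0], "rot": [0, 0, 0], "hand": 1}, {"xyz": [-0.965, 0.55, 0], "rot": [0, 0, 0], "hand": 1}, {"xyz": [-0.965, 0.55, 0], "rot": [0, 0, 0], "hand": 1}, {"xyz": [-0.965, 0.55, 0], "rot": [0, 0, 0], "hand": 1}, {"xyz": [-0.965, 0.55, 0], "rot": [0, 0, 0], "hand": 1}, {"xyz": [-0.965, 0.55, 0], "rot": [0, 0, 0], "hand": 1}, {"xyz": [-0.965, 0.55, 0], "rot": [0, 0, 0], "hand": 1}, {"xyz": [-0.965, 0.55, 0], "rot": [0, 0, 0], "hand": 1}]'

```text
clock: 2.35
eef_pos: [0.3489, 0.2834, 0.2055]
tcp_rot: [0.706, 0.708, 0.0, 0.0]
force: [1.4, -0.3, -0.1]
width: 0.0939
grasp_force: 0.0
```

play_rows --rows '[{"xyz": [-0.965, 0.55, 0], "rot": [0, 0, 0], "hand": 1}, {"xyz": [-0.965, 0.55, 0], "rot": [0, 0, 0], "hand": 1}, {"xyz": [-0.965, 0.55, 0], "rot": [0, 0, 0], "hand": 1}, {"xyz": [-0.965, 0.55, 0], "rot": [0, 0, 0], "hand": 1}, {"xyz": [-0.965, 0.55, 0], "rot": [0, 0, 0], "hand": 1}, {"xyz": [-0.965, 0.55, 0], "rot": [0, 0, 0], "hand": 1}, {"xyz": [-0.965, 0.55, 0], "rot": [0, 0, 0], "hand": 1}, {"xyz": [-0.965, 0.55, 0], "rot": [0, 0, 0], "hand": 1}, {"xyz": [0, 0, 0], "rot": [0, 0, 0], "hand": 1}, {"xyz": [0, 0, 0], "rot": [0, 0, 0], "hand": 1}]'

```text
clock: 3.18
eef_pos: [0.4807, 0.0522, 0.2053]
tcp_rot: [0.708, 0.707, -0.0, -0.0]
force: [-0.4, 0.7, 0.7]
width: 0.0939
grasp_force: 0.0
```

```bash
python3 - <<'E'
from bench import r
from h import *
import cv2
c=r.camera_info("wrist");im=r.grab_frame("wrist");cv2.imwrite("pics/w1.png",im[:,:,::-1])
print(np.round(r.get_state()["eef_pos"],4),{k:np.round(v,3).tolist() for k,v in c.items()})
for n,X in dict(j4=(.4805,.0534,.098),d3=(.6377,.043,.015),d4=(.6397,.1278,.015),d2=(.6358,-.0417,.015),j1=(.4844,-.057,.045)).items(): print(n,np.round(proj(c,np.array(X)),1))
E
```

```text
[0.4801 0.0532 0.2052] {'fx': 343.055, 'fy': 343.055, 'cx': 278.568, 'cy': 213.156, 'R': [[1.0, -0.002, -0.0], [-0.002, -0.966, 0.257], [-0.001, -0.257, -0.966]], 't': [-0.481, 0.024, 0.405]}
j4 [277.7 209.7]
d3 [420.3 199.9]
d4 [430.7 120.4]
d2 [411.1 270.7]
j1 [281.7 295.4]
```

View pics/w1.png

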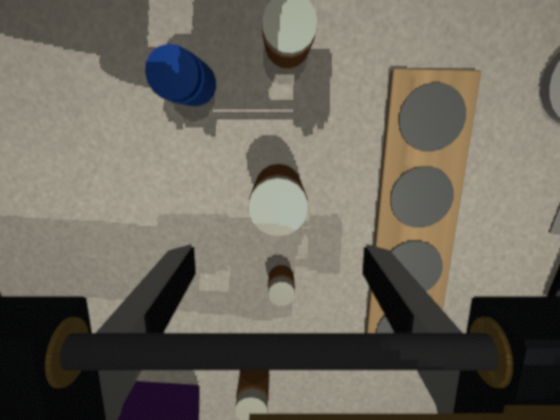

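Wrist view: jar_4's cap is at (278,207) and disc_3 at (421,196), both within 4 px of the prediction. Blue decoy at (178,73), jar_3 at (290,25). The measurements agree, so I'm descending on jar_4.

play_rows --rows '[{"xyz": [0.03, 0.03, 0.9], "rot": [0, 0, 0], "hand": 1}, {"xyz": [0, 0, 0.9], "rot": [0, 0, 0], "hand": 1}, {"xyz": [0, 0, 0.9], "rot": [0, 0, 0], "hand": 1}, {"xyz": [0, 0, 0.9], "rot": [0, 0, 0], "hand": 1}, {"xyz": [0, 0, 0.9], "rot": [0, 0, 0], "hand": 1}, {"xyz": [0, 0, 0.8], "rot": [0, 0, 0], "hand": 1}, {"xyz": [0, 0, 0.5], "rot": [0, 0, 0], "hand": 1}, {"xyz": [0, 0, 0], "rot": [0, 0, 0], "hand": 1}]'

```text
clock: 3.9
eef_pos: [0.4776, 0.0559, 0.0281]
tcp_rot: [0.706, 0.708, -0.002, -0.003]
force: [-1.2, 0.0, 0.0]
width: 0.094
grasp_force: 0.0
```

play_rows --force 20 --rows '[{"xyz": [0, 0, 0], "rot": [0, 0, 0], "hand": 0.7}, {"xyz": [0, 0, 0], "rot": [0, 0, 0], "hand": 0.6}, {"xyz": [0, 0, 0], "rot": [0, 0, 0], "hand": 0.5}, {"xyz": [0, 0, 0], "rot": [0, 0, 0], "hand": 0.4}, {"xyz": [0, 0, 0], "rot": [0, 0, 0], "hand": 0.3}, {"xyz": [0, 0, 0], "rot": [0, 0, 0], "hand": 0.3}, {"xyz": [0, 0, 0], "rot": [0, 0, 0], "hand": 0.3}]'

```text
clock: 4.48
eef_pos: [0.4813, 0.0541, 0.0319]
tcp_rot: [0.707, 0.707, -0.0, -0.0]
force: [-2.5, 0.4, 3.8]
width: 0.0536
grasp_force: 20.0
```

play_rows --force 25 --rows '[{"xyz": [0, 0, -0.3], "rot": [0, 0, 0], "hand": 0.3}, {"xyz": [0, 0, -0.6], "rot": [0, 0, 0], "hand": 0.3}, {"xyz": [0, 0, -0.5], "rot": [0, 0, 0], "hand": 0.3}, {"xyz": [0.2, 0.39, -0.1], "rot": [0, 0, 0], "hand": 0.3}, {"xyz": [0.3, 0.7, 0], "rot": [0, 0, 0], "hand": 0.3}, {"xyz": [0.4, 0.8, 0], "rot": [0, 0, 0], "hand": 0.3}, {"xyz": [0.4, 0.8, 0], "rot": [0, 0, 0], "hand": 0.3}, {"xyz": [0.4, 0.8, 0], "rot": [0, 0, 0], "hand": 0.3}, {"xyz": [0.4, 0.8, 0], "rot": [0, 0, 0], "hand": 0.3}, {"xyz": [0.3, 0.6, 0], "rot": [0, 0, 0], "hand": 0.3}, {"xyz": [0.1, 0.4, 0], "rot": [0, 0, 0], "hand": 0.3}, {"xyz": [0, 0, 0], "rot": [0, 0, 0], "hand": 0.3}]'

```text
clock: 5.48
eef_pos: [0.6418, 0.1297, 0.0765]
tcp_rot: [0.707, 0.707, 0.0, 0.0]
force: [-0.1, -0.6, -2.0]
width: 0.0538
grasp_force: 25.0
```

play_rows --rows '[{"xyz": [0, 0, 0.3], "rot": [0, 0, 0], "hand": 0.3}, {"xyz": [0, 0, 0.3], "rot": [0, 0, 0], "hand": 0.3}, {"xyz": [0, 0, 0.2], "rot": [0, 0, 0], "hand": 0.3}, {"xyz": [0, 0, 0], "rot": [0, 0, 0], "hand": 0.3}, {"xyz": [0, 0, 0], "rot": [0, 0, 0], "hand": 0.3}]'

```text
clock: 5.9
eef_pos: [0.6387, 0.1288, 0.0513]
tcp_rot: [0.707, 0.707, -0.001, -0.001]
force: [-0.5, 0.3, -2.6]
width: 0.0535
grasp_force: 25.0
```

```bash
python3 - <<'E'
from bench import r
import numpy as np,cv2
a=cv2.cvtColor(r.grab_frame("top"),4);b=cv2.cvtColor(r.grab_frame("side"),4)
f=lambda i,y,x:cv2.resize(i[y:y+150,x:x+200],(400,300),interpolation=3)
cv2.imwrite("pics/p1.png",np.hstack([f(a,100,190),f(b,90,210)]))
s=r.get_state();print(np.round(s["eef_pos"],4),np.round(s["force"],2),s["width"])
E
```

```text
[0.64   0.1289 0.0526] [ 0.32 -0.28 -1.79] 0.05324438206574026
```

View pics/p1.png

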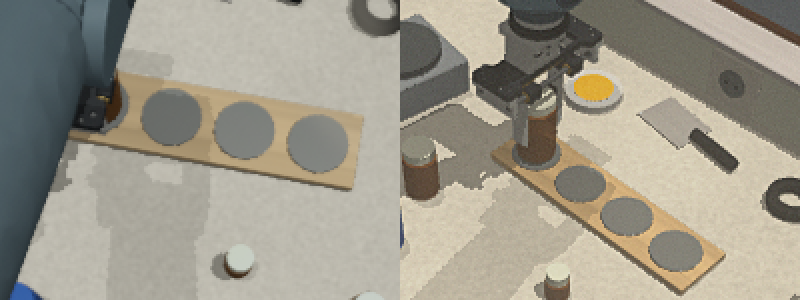

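Side crop: jar_4 hangs upright just over the far-left disc (px ~(537,140)). Now lowering and releasing.

play_rows --rows '[{"xyz": [0, 0, 0.1], "rot": [0, 0, 0], "hand": 0.3}, {"xyz": [0, 0, 0.07], "rot": [0, 0, 0], "hand": 0.3}, {"xyz": [0, 0, 0.02], "rot": [0, 0, 0], "hand": 0.3}, {"xyz": [0, 0, 0], "rot": [0, 0, 0], "hand": 0.3}, {"xyz": [0, 0, 0], "rot": [0, 0, 0], "hand": 0.3}, {"xyz": [0, 0, 0], "rot": [0, 0, 0], "hand": 0.3}]'

```text
clock: 6.5
eef_pos: [0.6401, 0.1291, 0.047]
tcp_rot: [0.707, 0.707, 0.0, 0.0]
force: [-0.5, -0.6, -0.8]
width: 0.0533
grasp_force: 25.0
```

play_rows --rows '[{"xyz": [0, 0, 0], "rot": [0, 0, 0], "hand": 0.6}, {"xyz": [0, 0, 0], "rot": [0, 0, 0], "hand": 0.7}, {"xyz": [0, 0, 0], "rot": [0, 0, 0], "hand": 0.9}, {"xyz": [0, 0, 0], "rot": [0, 0, 0], "hand": 1}, {"xyz": [0, 0, -0.4], "rot": [0, 0, 0], "hand": 1}, {"xyz": [0, 0, -0.7], "rot": [0, 0, 0], "hand": 1}, {"xyz": [0, 0, -0.7], "rot": [0, 0, 0], "hand": 1}, {"xyz": [0, 0, -0.8], "rot": [0, 0, 0], "hand": 1}, {"xyz": [0, 0, -0.8], "rot": [0, 0, 0], "hand": 1}]'

```text
clock: 7.25
eef_pos: [0.64, 0.1291, 0.1507]
tcp_rot: [0.707, 0.707, 0.0, 0.0]
force: [-0.9, -0.4, 0.1]
width: 0.0936
grasp_force: 0.0
```

play_rows --rows '[{"xyz": [0.24, -0.5, 0], "rot": [0, 0, 0], "hand": 1}, {"xyz": [0.4, -0.8, 0], "rot": [0, 0, 0], "hand": 1}, {"xyz": [0.4, -0.8, 0], "rot": [0, 0, 0], "hand": 1}, {"xyz": [0.4, -0.8, 0], "rot": [0, 0, 0], "hand": 1}, {"xyz": [0.4, -0.8, 0], "rot": [0, 0, 0], "hand": 1}, {"xyz": [0.4, -0.8, 0], "rot": [0, 0, 0], "hand": 1}, {"xyz": [0.2, -0.5, 0], "rot": [0, 0, 0], "hand": 1}, {"xyz": [0, 0, 0], "rot": [0, 0, 0], "hand": 1}, {"xyz": [0, 0, 0], "rot": [0, 0, 0], "hand": 1}]'

```text
clock: 8.0
eef_pos: [0.4903, 0.2026, 0.1498]
tcp_rot: [0.707, 0.707, 0.001, 0.001]
force: [0.9, 0.2, -0.0]
width: 0.094
grasp_force: 0.0
```

```bash
cat > w.py <<'E'
import sys
from bench import r
from h import *
c=r.camera_info("wrist");im=r.grab_frame("wrist")[:,:,::-1];cv2.imwrite("pics/%s.png"%sys.argv[1],im)
print(np.round(r.get_state()["eef_pos"],4))
b=cv2.GaussianBlur(im,(3,3),.7).astype(int)
n,l,st,ce=cv2.connectedComponentsWithStats(((b[...,1]-b[...,2]>=1)&(b[...,1]>125)).astype(np.uint8))
J=dict(j1=(.4846,-.057,.045),j2=(.4486,-.197,.062),j3=(.4906,.2023,.08),j4=(.6401,.1291,.113))
for i in range(1,n):
    if st[i,4]<200 or ce[i,1]>330: continue
    print(np.round(ce[i],1),st[i,2:].tolist(),*[(k,np.round(plane(c,*ce[i],X[2])[:2]*1000,1)) for k,X in J.items() if np.hypot(*(proj(c,np.array(X))-ce[i]))<25])
E
python3 w.py w2
```

```text
[0.491  0.2023 0.1498]
[278.5 214.1] [58, 42, 1751] ('j3', array([491.1, 209.9]))
```

play_rows --rows '[{"xyz": [0, 0, 0.6], "rot": [0, 0, 0], "hand": 1}, {"xyz": [0, 0, 0.9], "rot": [0, 0, 0], "hand": 1}, {"xyz": [0, 0, 0.9], "rot": [0, 0, 0], "hand": 1}, {"xyz": [0, 0, 0.9], "rot": [0, 0, 0], "hand": 1}, {"xyz": [0, 0, 0.6], "rot": [0, 0, 0], "hand": 1}, {"xyz": [0, 0, 0.3], "rot": [0, 0, 0], "hand": 1}, {"xyz": [0, 0, 0], "rot": [0, 0, 0], "hand": 1}, {"xyz": [0, 0, 0], "rot": [0, 0, 0], "hand": 0.8}, {"xyz": [0, 0, 0], "rot": [0, 0, 0], "hand": 0.7}]'

```text
clock: 8.8
eef_pos: [0.4918, 0.2024, 0.0243]
tcp_rot: [0.707, 0.707, 0.001, 0.001]
force: [0.2, -0.1, -0.3]
width: 0.0838
grasp_force: 0.0
```

play_rows --force 20 --rows '[{"xyz": [0, 0, 0], "rot": [0, 0, 0], "hand": 0.6}, {"xyz": [0, 0, 0], "rot": [0, 0, 0], "hand": 0.5}, {"xyz": [0, 0, 0], "rot": [0, 0, 0], "hand": 0.4}, {"xyz": [0, 0, 0], "rot": [0, 0, 0], "hand": 0.3}, {"xyz": [0, 0, 0], "rot": [0, 0, 0], "hand": 0.25}, {"xyz": [0, 0, 0], "rot": [0, 0, 0], "hand": 0.25}, {"xyz": [0, 0, 0], "rot": [0, 0, 0], "hand": 0.25}]'

```text
clock: 9.38
eef_pos: [0.4901, 0.2024, 0.023]
tcp_rot: [0.707, 0.707, -0.0, -0.0]
force: [-0.6, -0.5, 2.5]
width: 0.0468
grasp_force: 20.0
```

play_rows --force 25 --rows '[{"xyz": [0, 0, -0.3], "rot": [0, 0, 0], "hand": 0.25}, {"xyz": [0, 0, -0.6], "rot": [0, 0, 0], "hand": 0.25}, {"xyz": [-0.2, 0, -0.6], "rot": [0, 0, 0], "hand": 0.25}, {"xyz": [-0.6, 0, 0], "rot": [0, 0, 0], "hand": 0.25}, {"xyz": [-0.8, 0, 0], "rot": [0, 0, 0], "hand": 0.25}, {"xyz": [-0.8, 0, 0], "rot": [0, 0, 0], "hand": 0.25}, {"xyz": [-0.8, 0, 0], "rot": [0, 0, 0], "hand": 0.25}, {"xyz": [-0.8, 0, 0], "rot": [0, 0, 0], "hand": 0.25}, {"xyz": [-0.8, 0, 0], "rot": [0, 0, 0], "hand": 0.25}, {"xyz": [-0.48, 0.3, 0], "rot": [0, 0, 0], "hand": 0.25}, {"xyz": [0, 0.6, 0], "rot": [0, 0, 0], "hand": 0.25}]'

```text
clock: 10.3
eef_pos: [0.5158, 0.0417, 0.0676]
tcp_rot: [0.708, 0.706, -0.001, -0.0]
force: [0.9, -0.5, -1.6]
width: 0.0465
grasp_force: 25.0
```

play_rows --rows '[{"xyz": [0, 0.8, 0], "rot": [0, 0, 0], "hand": 0.25}, {"xyz": [0, 0.8, 0], "rot": [0, 0, 0], "hand": 0.25}, {"xyz": [0, 0.8, 0], "rot": [0, 0, 0], "hand": 0.25}, {"xyz": [0, 0.8, 0], "rot": [0, 0, 0], "hand": 0.25}, {"xyz": [0, 0.52, 0], "rot": [0, 0, 0], "hand": 0.25}, {"xyz": [0, 0.3, 0.1], "rot": [0, 0, 0], "hand": 0.25}, {"xyz": [0, 0, 0.3], "rot": [0, 0, 0], "hand": 0.25}, {"xyz": [0, 0, 0.3], "rot": [0, 0, 0], "hand": 0.25}, {"xyz": [0, 0, 0.1], "rot": [0, 0, 0], "hand": 0.25}, {"xyz": [0, 0, 0], "rot": [0, 0, 0], "hand": 0.25}, {"xyz": [0, 0, 0], "rot": [0, 0, 0], "hand": 0.25}, {"xyz": [0, 0, 0], "rot": [0, 0, 0], "hand": 0.25}]'

```text
clock: 11.3
eef_pos: [0.6373, 0.0439, 0.044]
tcp_rot: [0.707, 0.707, -0.0, 0.0]
force: [0.1, 0.9, -1.9]
width: 0.0468
grasp_force: 25.0
```

play_rows --rows '[{"xyz": [0, 0.03, 0.1], "rot": [0, 0, 0], "hand": 0.25}, {"xyz": [0, 0, 0.07], "rot": [0, 0, 0], "hand": 0.25}, {"xyz": [0, 0, 0.03], "rot": [0, 0, 0], "hand": 0.25}, {"xyz": [0, 0, 0], "rot": [0, 0, 0], "hand": 0.25}, {"xyz": [0, 0, 0], "rot": [0, 0, 0], "hand": 0.25}, {"xyz": [0, 0, 0], "rot": [0, 0, 0], "hand": 0.25}]'

```text
clock: 11.8
eef_pos: [0.6386, 0.0439, 0.038]
tcp_rot: [0.707, 0.707, 0.0, 0.0]
force: [-0.8, 0.9, 0.6]
width: 0.0468
grasp_force: 25.0
```

play_rows --rows '[{"xyz": [0, 0, 0], "rot": [0, 0, 0], "hand": 0.5}, {"xyz": [0, 0, 0], "rot": [0, 0, 0], "hand": 0.6}, {"xyz": [0, 0, 0], "rot": [0, 0, 0], "hand": 0.7}, {"xyz": [0, 0, 0], "rot": [0, 0, 0], "hand": 1}, {"xyz": [0, 0, -0.4], "rot": [0, 0, 0], "hand": 1}, {"xyz": [0, 0, -0.7], "rot": [0, 0, 0], "hand": 1}, {"xyz": [0, 0, -0.8], "rot": [0, 0, 0], "hand": 1}, {"xyz": [0, 0, -0.8], "rot": [0, 0, 0], "hand": 1}, {"xyz": [0, 0, -0.8], "rot": [0, 0, 0], "hand": 1}]'

```text
clock: 12.55
eef_pos: [0.6387, 0.0439, 0.1449]
tcp_rot: [0.707, 0.707, 0.0, 0.0]
force: [0.7, 0.1, -0.0]
width: 0.0935
grasp_force: 0.0
```

play_rows --rows '[{"xyz": [-0.3, -0.5, 0], "rot": [0, 0, 0], "hand": 1}, {"xyz": [-0.55, -0.8, 0], "rot": [0, 0, 0], "hand": 1}, {"xyz": [-0.55, -0.8, 0], "rot": [0, 0, 0], "hand": 1}, {"xyz": [-0.55, -0.8, 0], "rot": [0, 0, 0], "hand": 1}, {"xyz": [-0.55, -0.8, 0], "rot": [0, 0, 0], "hand": 1}, {"xyz": [-0.55, -0.8, 0], "rot": [0, 0, 0], "hand": 1}, {"xyz": [-0.32, -0.63, 0], "rot": [0, 0, 0], "hand": 1}, {"xyz": [0, 0, 0.2], "rot": [0, 0, 0], "hand": 1}, {"xyz": [0, 0, 0.7], "rot": [0, 0, 0], "hand": 1}, {"xyz": [0, 0, 0.8], "rot": [0, 0, 0], "hand": 1}, {"xyz": [0, 0, 0.8], "rot": [0, 0, 0], "hand": 1}, {"xyz": [0, 0, 0.5], "rot": [0, 0, 0], "hand": 1}]'

```text
clock: 13.55
eef_pos: [0.4842, -0.0567, 0.0512]
tcp_rot: [0.707, 0.707, -0.0, -0.001]
force: [0.9, -0.1, 0.2]
width: 0.0944
grasp_force: 0.0
```

play_rows --rows '[{"xyz": [0, 0, 0.3], "rot": [0, 0, 0], "hand": 1}, {"xyz": [0, 0, 0], "rot": [0, 0, 0], "hand": 1}, {"xyz": [0, 0, 0], "rot": [0, 0, 0], "hand": 1}, {"xyz": [0, 0, 0], "rot": [0, 0, 0], "hand": 0.9}]'

```text
clock: 13.88
eef_pos: [0.4859, -0.0574, 0.0451]
tcp_rot: [0.707, 0.707, 0.001, 0.001]
force: [-0.3, 0.6, 0.3]
width: 0.0902
grasp_force: 0.0
```

play_rows --force 15 --rows '[{"xyz": [0, 0, 0.4], "rot": [0, 0, 0], "hand": 0.9}, {"xyz": [0, 0, 0.4], "rot": [0, 0, 0], "hand": 0.9}, {"xyz": [0, 0, 0.3], "rot": [0, 0, 0], "hand": 0.9}, {"xyz": [0, 0, 0.15], "rot": [0, 0, 0], "hand": 0.8}, {"xyz": [0, 0, 0], "rot": [0, 0, 0], "hand": 0.7}, {"xyz": [0, 0, 0], "rot": [0, 0, 0], "hand": 0.6}, {"xyz": [0, 0, 0], "rot": [0, 0, 0], "hand": 0.5}, {"xyz": [0, 0, 0], "rot": [0, 0, 0], "hand": 0.42}, {"xyz": [0, 0, 0], "rot": [0, 0, 0], "hand": 0.38}, {"xyz": [0, 0, 0], "rot": [0, 0, 0], "hand": 0.34}, {"xyz": [0, 0, 0], "rot": [0, 0, 0], "hand": 0.28}, {"xyz": [0, 0, 0], "rot": [0, 0, 0], "hand": 0.2}]'

```text
clock: 14.88
eef_pos: [0.4847, -0.0572, 0.0064]
tcp_rot: [0.707, 0.707, 0.0, 0.0]
force: [-0.2, 0.2, 1.1]
width: 0.0313
grasp_force: 15.0
```

play_rows --rows '[{"xyz": [0, 0, 0], "rot": [0, 0, 0], "hand": 0.15}, {"xyz": [0, 0, 0], "rot": [0, 0, 0], "hand": 0.15}, {"xyz": [0, 0, 0], "rot": [0, 0, 0], "hand": 0.15}, {"xyz": [0, 0, 0], "rot": [0, 0, 0], "hand": 0.15}]'

```text
clock: 15.22
eef_pos: [0.4847, -0.0572, 0.0064]
tcp_rot: [0.707, 0.707, 0.0, 0.0]
force: [-0.5, 0.2, 1.7]
width: 0.0315
grasp_force: 15.0
```

play_rows --rows '[{"xyz": [0, 0, -0.3], "rot": [0, 0, 0], "hand": 0.15}, {"xyz": [0, 0, -0.6], "rot": [0, 0, 0], "hand": 0.15}, {"xyz": [0, 0, -0.5], "rot": [0, 0, 0], "hand": 0.15}, {"xyz": [-0.2, 0.5, 0], "rot": [0, 0, 0], "hand": 0.15}, {"xyz": [-0.37, 0.8, 0], "rot": [0, 0, 0], "hand": 0.15}, {"xyz": [-0.37, 0.8, 0], "rot": [0, 0, 0], "hand": 0.15}, {"xyz": [-0.37, 0.8, 0], "rot": [0, 0, 0], "hand": 0.15}, {"xyz": [-0.37, 0.8, 0], "rot": [0, 0, 0], "hand": 0.15}, {"xyz": [-0.4, 0.8, 0], "rot": [0, 0, 0], "hand": 0.15}, {"xyz": [-0.2, 0.49, 0], "rot": [0, 0, 0], "hand": 0.15}, {"xyz": [0, 0, 0.2], "rot": [0, 0, 0], "hand": 0.15}, {"xyz": [0, 0, 0.3], "rot": [0, 0, 0], "hand": 0.15}]'

```text
clock: 16.22
eef_pos: [0.6349, -0.1259, 0.0337]
tcp_rot: [0.707, 0.707, 0.0, 0.001]
force: [-0.5, -0.2, 0.1]
width: 0.0315
grasp_force: 15.0
```

play_rows --rows '[{"xyz": [0, 0, 0.2], "rot": [0, 0, 0], "hand": 0.15}, {"xyz": [0, 0, 0], "rot": [0, 0, 0], "hand": 0.15}, {"xyz": [0, 0, 0], "rot": [0, 0, 0], "hand": 0.15}, {"xyz": [0, 0, 0], "rot": [0, 0, 0], "hand": 0.15}]'

```text
clock: 16.55
eef_pos: [0.6336, -0.1252, 0.0272]
tcp_rot: [0.707, 0.707, -0.0, -0.0]
force: [-0.0, -0.2, 0.8]
width: 0.0312
grasp_force: 15.0
```

play_rows --rows '[{"xyz": [-0.01, 0.02, 0.1], "rot": [0, 0, 0], "hand": 0.15}, {"xyz": [0, 0, 0.07], "rot": [0, 0, 0], "hand": 0.15}, {"xyz": [0, 0, 0.02], "rot": [0, 0, 0], "hand": 0.15}, {"xyz": [0, 0, 0], "rot": [0, 0, 0], "hand": 0.15}, {"xyz": [0, 0, 0], "rot": [0, 0, 0], "hand": 0.15}, {"xyz": [0, 0, 0], "rot": [0, 0, 0], "hand": 0.15}]'

```text
clock: 17.05
eef_pos: [0.6349, -0.1259, 0.0216]
tcp_rot: [0.707, 0.707, 0.0, 0.0]
force: [-0.1, -0.0, -0.8]
width: 0.0315
grasp_force: 15.0
```

play_rows --rows '[{"xyz": [0, 0, 0], "rot": [0, 0, 0], "hand": 0.38}, {"xyz": [0, 0, 0], "rot": [0, 0, 0], "hand": 0.45}, {"xyz": [0, 0, 0], "rot": [0, 0, 0], "hand": 0.6}, {"xyz": [0, 0, 0], "rot": [0, 0, 0], "hand": 1}, {"xyz": [0, 0, 0], "rot": [0, 0, 0], "hand": 1}, {"xyz": [0, 0, -0.4], "rot": [0, 0, 0], "hand": 1}, {"xyz": [0, 0, -0.7], "rot": [0, 0, 0], "hand": 1}, {"xyz": [0, 0, -0.8], "rot": [0, 0, 0], "hand": 1}, {"xyz": [0, 0, -0.8], "rot": [0, 0, 0], "hand": 1}, {"xyz": [0, 0, -0.8], "rot": [0, 0, 0], "hand": 1}, {"xyz": [0, 0, -0.8], "rot": [0, 0, 0], "hand": 1}]'

```text
clock: 17.97
eef_pos: [0.6349, -0.1259, 0.1529]
tcp_rot: [0.707, 0.707, 0.0, 0.0]
force: [0.3, -0.1, -0.9]
width: 0.0937
grasp_force: 0.0
```

play_rows --rows '[{"xyz": [-0.15, -0.4, 0], "rot": [0, 0, 0], "hand": 1}, {"xyz": [-0.32, -0.8, 0], "rot": [0, 0, 0], "hand": 1}, {"xyz": [-0.3, -0.8, 0], "rot": [0, 0, 0], "hand": 1}, {"xyz": [-0.3, -0.8, 0], "rot": [0, 0, 0], "hand": 1}, {"xyz": [-0.3, -0.8, 0], "rot": [0, 0, 0], "hand": 1}, {"xyz": [-0.3, -0.8, 0], "rot": [0, 0, 0], "hand": 1}, {"xyz": [-0.3, -0.8, 0], "rot": [0, 0, 0], "hand": 1}, {"xyz": [-0.3, -0.7, 0], "rot": [0, 0, 0], "hand": 1}, {"xyz": [-0.1, -0.31, 0], "rot": [0, 0, 0], "hand": 1}, {"xyz": [0, 0, 0], "rot": [0, 0, 1], "hand": 1}, {"xyz": [0, 0, 0], "rot": [0, 0, 1], "hand": 1}, {"xyz": [0, 0, 0], "rot": [0, 0, 1], "hand": 1}]'

```text
clock: 18.97
eef_pos: [0.4489, -0.1971, 0.1515]
tcp_rot: [0.811, 0.585, 0.0, 0.001]
force: [0.0, 0.3, -0.7]
width: 0.0944
grasp_force: 0.0
```

play_rows --rows '[{"xyz": [0, 0, 0], "rot": [0, 0, 1], "hand": 1}, {"xyz": [0, 0, 0], "rot": [0, 0, 1], "hand": 1}, {"xyz": [0, 0, 0], "rot": [0, 0, 1], "hand": 1}, {"xyz": [0, 0, 0], "rot": [0, 0, 1], "hand": 1}, {"xyz": [0, 0, 0], "rot": [0, 0, 1], "hand": 1}, {"xyz": [0, 0, 0], "rot": [0, 0, 1], "hand": 1}, {"xyz": [0, 0, 0], "rot": [0, 0, 1], "hand": 1}, {"xyz": [0, 0, 0], "rot": [0, 0, 1], "hand": 1}, {"xyz": [0, 0, 0], "rot": [0, 0, 1], "hand": 1}, {"xyz": [0, 0, 0], "rot": [0, 0, 1], "hand": 1}, {"xyz": [0, 0, 0], "rot": [0, 0, 1], "hand": 1}, {"xyz": [0, 0, 0], "rot": [0, 0, 1], "hand": 1}]'

```text
clock: 19.97
eef_pos: [0.4492, -0.1969, 0.1513]
tcp_rot: [1.0, -0.003, 0.001, 0.0]
force: [-0.8, 0.6, -0.9]
width: 0.0938
grasp_force: 0.0
```

```bash
python3 w.py w3; python3 -c "
from bench import r;print(r.get_state()['tcp_rot'])"
```

```text
[ 0.4492 -0.1969  0.1513]
[537.3  16.8] [46, 35, 1502]
[ 9.99990927e-01 -4.21901189e-03  5.38705709e-04  2.37250794e-04]
```

View pics/w3.png

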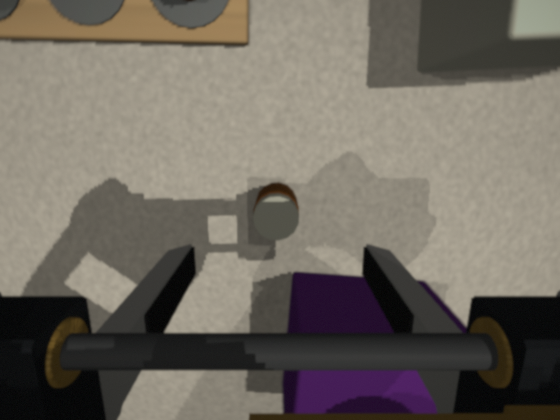

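Wrist view: jar_2's cap is at (276,212), centred between the fingers. The purple box's edge starts at v≈272 and lies outside the fingers' path.

play_rows --rows '[{"xyz": [0, 0, 0.4], "rot": [0, 0, 0], "hand": 1}, {"xyz": [0, 0, 0.8], "rot": [0, 0, 0], "hand": 1}, {"xyz": [0, 0, 0.8], "rot": [0, 0, 0], "hand": 1}, {"xyz": [0, 0, 0.8], "rot": [0, 0, 0], "hand": 1}, {"xyz": [0, 0, 0.8], "rot": [0, 0, 0], "hand": 1}, {"xyz": [0, 0, 0.6], "rot": [0, 0, 0], "hand": 1}, {"xyz": [0, 0, 0.38], "rot": [0, 0, 0], "hand": 0.9}, {"xyz": [0, 0, 0], "rot": [0, 0, 0], "hand": 0.8}, {"xyz": [0, 0, 0], "rot": [0, 0, 0], "hand": 0.7}]'

```text
clock: 20.77
eef_pos: [0.4485, -0.1968, 0.0129]
tcp_rot: [1.0, 0.0, -0.0, -0.0]
force: [0.4, -0.5, 0.3]
width: 0.0774
grasp_force: 0.0
```

play_rows --force 20 --rows '[{"xyz": [0, 0, 0], "rot": [0, 0, 0], "hand": 0.6}, {"xyz": [0, 0, 0], "rot": [0, 0, 0], "hand": 0.52}, {"xyz": [0, 0, 0], "rot": [0, 0, 0], "hand": 0.46}, {"xyz": [0, 0, 0], "rot": [0, 0, 0], "hand": 0.4}, {"xyz": [0, 0, 0], "rot": [0, 0, 0], "hand": 0.3}, {"xyz": [0, 0, 0], "rot": [0, 0, 0], "hand": 0.2}, {"xyz": [0, 0, 0], "rot": [0, 0, 0], "hand": 0.2}, {"xyz": [0, 0, 0], "rot": [0, 0, 0], "hand": 0.2}]'

```text
clock: 21.43
eef_pos: [0.4488, -0.197, 0.0136]
tcp_rot: [1.0, -0.0, 0.0, 0.0]
force: [-0.5, 1.9, 4.5]
width: 0.0396
grasp_force: 20.0
```

play_rows --rows '[{"xyz": [0, 0, -0.3], "rot": [0, 0, 0], "hand": 0.2}, {"xyz": [0, 0, -0.6], "rot": [0, 0, 0], "hand": 0.2}, {"xyz": [0, 0, -0.6], "rot": [0, 0, 0], "hand": 0.2}, {"xyz": [0.2, -0.4, 0], "rot": [0, 0, 0], "hand": 0.2}, {"xyz": [0.3, -0.8, 0], "rot": [0, 0, 0], "hand": 0.2}, {"xyz": [0.3, -0.8, 0], "rot": [0, 0, 0], "hand": 0.2}, {"xyz": [0.3, -0.8, 0], "rot": [0, 0, 0], "hand": 0.2}, {"xyz": [0.3, -0.8, 0], "rot": [0, 0, 0], "hand": 0.2}, {"xyz": [0.3, -0.8, 0], "rot": [0, 0, 0], "hand": 0.2}, {"xyz": [0.3, -0.5, 0], "rot": [0, 0, 0], "hand": 0.2}, {"xyz": [0, -0.31, 0], "rot": [0, 0, -0.5], "hand": 0.2}, {"xyz": [0, 0, 0], "rot": [0, 0, -0.9], "hand": 0.2}]'

```text
clock: 22.43
eef_pos: [0.5085, -0.0389, 0.0582]
tcp_rot: [0.997, 0.076, -0.0, -0.0]
force: [0.7, -0.3, -1.5]
width: 0.0397
grasp_force: 20.0
```

play_rows --rows '[{"xyz": [0, 0, 0], "rot": [0, 0, -1], "hand": 0.2}, {"xyz": [0, 0, 0], "rot": [0, 0, -1], "hand": 0.2}, {"xyz": [0, 0, 0], "rot": [0, 0, -1], "hand": 0.2}, {"xyz": [0, 0, 0], "rot": [0, 0, -1], "hand": 0.2}, {"xyz": [0, 0, 0], "rot": [0, 0, -1], "hand": 0.2}, {"xyz": [0, 0, 0], "rot": [0, 0, -1], "hand": 0.2}, {"xyz": [0, 0, 0], "rot": [0, 0, -1], "hand": 0.2}, {"xyz": [0, 0, 0], "rot": [0, 0, -1], "hand": 0.2}, {"xyz": [0, 0, 0], "rot": [0, 0, -1], "hand": 0.2}, {"xyz": [0, 0, 0], "rot": [0, 0, -1], "hand": 0.2}, {"xyz": [0, 0, 0], "rot": [0, 0, -1], "hand": 0.2}, {"xyz": [0, 0, 0], "rot": [0, 0, -1], "hand": 0.2}]'

```text
clock: 23.43
eef_pos: [0.5084, -0.0407, 0.0583]
tcp_rot: [0.762, 0.647, -0.0, -0.0]
force: [0.5, -0.3, -2.0]
width: 0.0393
grasp_force: 20.0
```

play_rows --rows '[{"xyz": [0, 0, 0], "rot": [0, 0, -0.6], "hand": 0.2}, {"xyz": [0, 0, 0], "rot": [0, 0, 0], "hand": 0.2}, {"xyz": [0, 0, 0], "rot": [0, 0, 0], "hand": 0.2}, {"xyz": [0, 0, 0], "rot": [0, 0, 0], "hand": 0.2}]'

```text
clock: 23.77
eef_pos: [0.5085, -0.0407, 0.0582]
tcp_rot: [0.744, 0.669, -0.0, 0.0]
force: [-0.7, -0.5, -1.3]
width: 0.0391
grasp_force: 20.0
```

play_rows --rows '[{"xyz": [0, 0, 0], "rot": [0, 0, -1], "hand": 0.2}, {"xyz": [0, 0.4, 0], "rot": [0, 0, 0], "hand": 0.2}, {"xyz": [0, 0.8, 0], "rot": [0, 0, 0], "hand": 0.2}, {"xyz": [0, 0.8, 0], "rot": [0, 0, 0], "hand": 0.2}, {"xyz": [0, 0.8, 0], "rot": [0, 0, 0], "hand": 0.2}, {"xyz": [0, 0.8, 0], "rot": [0, 0, 0], "hand": 0.2}, {"xyz": [0, 0.46, 0], "rot": [0, 0, 0], "hand": 0.2}, {"xyz": [0, 0.2, 0.1], "rot": [0, 0, 0], "hand": 0.2}, {"xyz": [0, 0, 0.3], "rot": [0, 0, 0], "hand": 0.2}, {"xyz": [0, 0, 0.3], "rot": [0, 0, 0], "hand": 0.2}, {"xyz": [0, 0, 0], "rot": [0, 0, 0], "hand": 0.2}, {"xyz": [0, 0, 0], "rot": [0, 0, 0], "hand": 0.2}]'

```text
clock: 24.77
eef_pos: [0.6343, -0.0403, 0.0355]
tcp_rot: [0.707, 0.707, -0.001, -0.002]
force: [-0.8, -0.3, -1.4]
width: 0.0393
grasp_force: 20.0
```

play_rows --rows '[{"xyz": [0, 0, 0], "rot": [0, 0, 0], "hand": 0.2}, {"xyz": [0, 0, 0], "rot": [0, 0, 0], "hand": 0.2}]'

```text
clock: 24.93
eef_pos: [0.6362, -0.0408, 0.0375]
tcp_rot: [0.707, 0.707, 0.0, 0.0]
force: [1.1, 0.2, -1.7]
width: 0.0394
grasp_force: 20.0
```

play_rows --rows '[{"xyz": [0, 0, 0.12], "rot": [0, 0, 0], "hand": 0.2}, {"xyz": [0, 0, 0.1], "rot": [0, 0, 0], "hand": 0.2}, {"xyz": [0, 0, 0.07], "rot": [0, 0, 0], "hand": 0.2}, {"xyz": [0, 0, 0], "rot": [0, 0, 0], "hand": 0.2}, {"xyz": [0, 0, 0], "rot": [0, 0, 0], "hand": 0.2}, {"xyz": [0, 0, 0], "rot": [0, 0, 0], "hand": 0.2}]'

```text
clock: 25.43
eef_pos: [0.6365, -0.0407, 0.0285]
tcp_rot: [0.707, 0.707, 0.0, 0.0]
force: [-0.5, 0.7, 0.4]
width: 0.0395
grasp_force: 20.0
```

play_rows --rows '[{"xyz": [0, 0, 0], "rot": [0, 0, 0], "hand": 0.46}, {"xyz": [0, 0, 0], "rot": [0, 0, 0], "hand": 0.55}, {"xyz": [0, 0, 0], "rot": [0, 0, 0], "hand": 0.7}, {"xyz": [0, 0, 0], "rot": [0, 0, 0], "hand": 1}, {"xyz": [0, 0, 0], "rot": [0, 0, 0], "hand": 1}, {"xyz": [0, 0, -0.4], "rot": [0, 0, 0], "hand": 1}, {"xyz": [0, 0, -0.8], "rot": [0, 0, 0], "hand": 1}, {"xyz": [0, 0, -0.8], "rot": [0, 0, 0], "hand": 1}, {"xyz": [0, 0, -0.8], "rot": [0, 0, 0], "hand": 1}, {"xyz": [0, 0, -0.8], "rot": [0, 0, 0], "hand": 1}, {"xyz": [0, 0, -0.8], "rot": [0, 0, 0], "hand": 1}]'

```text
clock: 26.35
eef_pos: [0.6365, -0.0407, 0.1627]
tcp_rot: [0.707, 0.707, 0.0, 0.0]
force: [0.8, -0.1, -0.8]
width: 0.0944
grasp_force: 0.0
```

play_rows --rows '[{"xyz": [0, -0.5, 0], "rot": [0, 0, 0], "hand": 1}, {"xyz": [0, -0.9, 0], "rot": [0, 0, 0], "hand": 1}, {"xyz": [0, -0.9, 0], "rot": [0, 0, 0], "hand": 1}, {"xyz": [0, -0.9, 0], "rot": [0, 0, 0], "hand": 1}, {"xyz": [0, -0.9, 0], "rot": [0, 0, 0], "hand": 1}, {"xyz": [0, -0.9, 0], "rot": [0, 0, 0], "hand": 1}, {"xyz": [0, -0.9, 0], "rot": [0, 0, 0], "hand": 1}, {"xyz": [0, -0.5, 0], "rot": [0, 0, 0], "hand": 1}, {"xyz": [0, 0, 0], "rot": [0, 0, 0], "hand": 1}, {"xyz": [0, 0, 0], "rot": [0, 0, 0], "hand": 1}]'

```text
clock: 27.18
eef_pos: [0.4447, -0.0408, 0.1615]
tcp_rot: [0.707, 0.707, 0.001, 0.001]
force: [0.6, 0.2, -0.5]
width: 0.0942
grasp_force: 0.0
```

```bash
cat > f.py <<'E'
from bench import r
import numpy as np,cv2
from h import *
a=cv2.cvtColor(r.grab_frame("top"),4);b=cv2.cvtColor(r.grab_frame("side"),4)
cv2.imwrite("pics/top1.png",a);cv2.imwrite("pics/side1.png",b)
f=lambda i,y,x:cv2.resize(i[y:y+150,x:x+200],(400,300),interpolation=3)
cv2.imwrite("pics/fin.png",np.hstack([f(a,100,190),f(b,110,210)]))
I=dict(top=a,side=b);C={n:r.camera_info(n) for n in I}
D=dict(j1=(.6344,-.1255,.045),j2=(.6363,-.0406,.062),j3=(.6382,.0441,.08),j4=(.6401,.1291,.098))
for k,X in D.items():
    ce=[]
    for n in I:
        p=proj(C[n],np.array([*X[:2],X[2]+.015]))
        g=cv2.GaussianBlur(I[n],(3,3),.7).astype(int);B,G,R=g[...,0],g[...,1],g[...,2]
        m=((G-R>=1)&(G>130) if n=="top" else (R-G<=7)&(R>188))
        q,l,st,cc=cv2.connectedComponentsWithStats(m.astype(np.uint8))
        i=1+np.argmin(np.where(st[1:,4]>40,np.hypot(*(cc[1:]-p).T),1e9));ce.append((n,cc[i],st[i,2:].tolist(),plane(C[n],*cc[i],X[2]+.015)))
    T=tri([ray(C[n],*c) for n,c,_,_ in ce])
    print(k,"tri",np.round(T*1000,1),"err",np.round((T[:2]-X[:2])*1000,1),[(n,np.round(c,1),s,np.round((P[:2]-X[:2])*1000,1)) for n,c,s,P in ce])
E
python3 f.py
```

```text
j1 tri [ 590.8 -113.4  179.9] err [-43.6  12.1] [('top', array([353.3, 165.3]), [18, 17, 173], array([-0.9, -2.6])), ('side', array([340.4, 174.7]), [86, 71, 1626], array([62.1, 78.9]))]
j2 tri [656.  -55.8  87.1] err [ 19.7 -15.2] [('top', array([317.7, 151.6]), [16, 11, 81], array([ 8.6, -6.1])), ('side', array([340.4, 174.7]), [86, 71, 1626], array([ 45.8, -15.7]))]
j3 tri [613.7  19.7 212.6] err [-24.5 -24.4] [('top', array([275.4, 144.2]), [20, 20, 286], array([ 0.7, -0.4])), ('side', array([314. , 130.4]), [27, 17, 83], array([112. ,  51.2]))]
j4 tri [669.1  92.4 135.3] err [ 29.  -36.7] [('top', array([235. , 134.1]), [24, 23, 427], array([-0.6, -1.1])), ('side', array([314. , 130.4]), [27, 17, 83], array([ 93.2, -47. ]))]
```

View pics/fin.png

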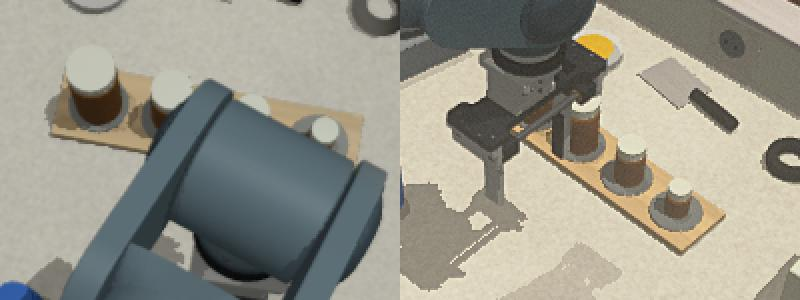

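All four jars are upright and in size order, but the arm hides two of them. I'll move it aside for a clear check.

play_rows --rows '[{"xyz": [0.9, -0.3, -0.3], "rot": [0, 0, 0], "hand": 1}, {"xyz": [0.9, -0.3, -0.3], "rot": [0, 0, 0], "hand": 1}, {"xyz": [0.9, 0, -0.3], "rot": [0, 0, 0], "hand": 1}, {"xyz": [0.9, 0, -0.3], "rot": [0, 0, 0], "hand": 1}, {"xyz": [0.9, 0, 0], "rot": [0, 0, 0], "hand": 1}, {"xyz": [0.9, 0, 0], "rot": [0, 0, 0], "hand": 1}, {"xyz": [0.9, 0, 0], "rot": [0, 0, 0], "hand": 1}, {"xyz": [0.9, 0, 0], "rot": [0, 0, 0], "hand": 1}, {"xyz": [0.9, 0, 0], "rot": [0, 0, 0], "hand": 1}, {"xyz": [0.9, 0, 0], "rot": [0, 0, 0], "hand": 1}, {"xyz": [0.9, 0, 0], "rot": [0, 0, 0], "hand": 1}, {"xyz": [0.9, 0, 0], "rot": [0, 0, 0], "hand": 1}]'

```text
clock: 28.28
eef_pos: [0.4271, 0.2854, 0.1966]
tcp_rot: [0.707, 0.707, 0.0, 0.0]
force: [0.0, -0.3, 0.7]
width: 0.094
grasp_force: 0.0
```

play_rows --rows '[{"xyz": [0.9, 0, 0], "rot": [0, 0, 0], "hand": 1}, {"xyz": [0.9, 0, 0], "rot": [0, 0, 0], "hand": 1}, {"xyz": [0.9, -0.3, 0], "rot": [0, 0, 0], "hand": 1}, {"xyz": [0.9, -0.3, 0], "rot": [0, 0, 0], "hand": 1}, {"xyz": [0.9, -0.3, 0], "rot": [0, 0, 0], "hand": 1}, {"xyz": [0.9, -0.3, 0], "rot": [0, 0, 0], "hand": 1}, {"xyz": [0.5, 0, 0], "rot": [0, 0, 0], "hand": 1}, {"xyz": [0, 0, 0], "rot": [0, 0, 0], "hand": 1}, {"xyz": [0, 0, 0], "rot": [0, 0, 0], "hand": 1}, {"xyz": [0, 0, 0], "rot": [0, 0, 0], "hand": 1}]'

```text
clock: 29.12
eef_pos: [0.3909, 0.46, 0.196]
tcp_rot: [0.707, 0.707, -0.0, 0.0]
force: [-0.7, 0.3, -0.2]
width: 0.0938
grasp_force: 0.0
```

```bash
python3 f.py
```

```text
j1 tri [ 636.1 -126.1   58.8] err [ 1.7 -0.6] [('top', array([352.3, 164.5]), [14, 12, 139], array([ 0.6, -0.1])), ('side', array([349.8, 202.7]), [11, 8, 67], array([ 1.4, -1.4]))]
j2 tri [637.4 -43.6  76.3] err [ 1.1 -3. ] [('top', array([315.5, 155. ]), [17, 16, 204], array([ 0.3, -2.7])), ('side', array([325.7, 181.2]), [14, 11, 110], array([ 1.2, -3.6]))]
j3 tri [638.8  42.7  94.9] err [ 0.6 -1.4] [('top', array([275.8, 144.5]), [19, 20, 295], array([ 0.4, -1.3])), ('side', array([301.2, 159.5]), [17, 12, 146], array([ 0.8, -1.5]))]
j4 tri [639.6 127.7 114.1] err [-0.5 -1.4] [('top', array([234.9, 134.1]), [23, 22, 406], array([-0.6, -1. ])), ('side', array([278.1, 138.7]), [20, 13, 190], array([ 0.9, -0.8]))]
```

View pics/fin.png

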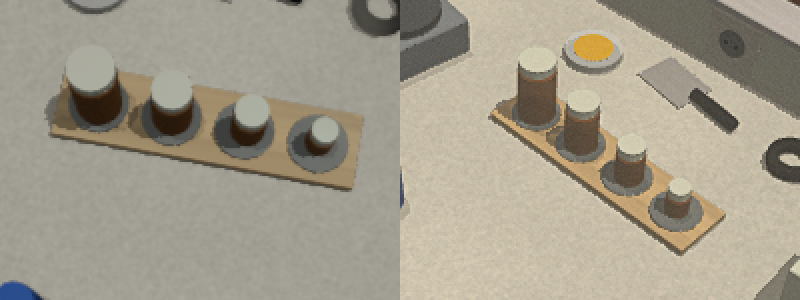

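The crop shows all four jars upright on their discs: largest at (95,90) down to smallest at (322,140), which is next to the white box. They are within about 3 mm of centre, so I'm handing in.

```bash
python3 -c "
from bench import r;print(r.sign_off())"
```

```text
the job is handed in; nothing more can be done
None
```

The job is handed in: all four amber jars stand upright on the discs in size order, smallest nearest the white odour box, each within about 3 mm of its disc centre (jar_2 is furthest off), and none tipped; the arm's clock read about 29 s of the allowed 96 s.

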